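Flip the remote dock's leaf over and press the garage button

ROBOT

A 6-joint arm with a two-finger parallel gripper is mounted at the origin on the work surface. World frame = base frame: x ahead of the robot, y to its left, z up, the work surface at z = 0. Lengths are in m, angles in degrees, forces in N, time in s.
With the tool pointing down it reaches from about 0.4 to 0.825 m from the base axis. Payload 7 kg.
Tool frame: the origin (TCP) lies at the very end of the fingers, on their centre line; the grasp point (between the pads) lies 19 mm behind it; x points along the fingers, y is the direction in which the jaws open and shut, and the axes are right-handed (so a half turn about x gives the same grasp; the last joint's range is limited). The gripper opens to 88 mm and grips with 3 to 60 N. Pads are 19 mm wide; open, the fingers measure 130 mm over their backs; the gripper's body (78 mm by 193 mm) begins 47 mm behind the grasp point.
Start: joints at [91.45, 20.546, 0.682, 0, -70.136, -16.507], TCP at [0.175, 0.652, 0.206] pointing down, gripper open.
Joint ranges: [-176.03, 176.03], [-82.01, 121.73], [-58.28, 71.71], [-173.87, 95.51], [-174.79, -0.11], [-173.66, 173.66]. Speed limits (degrees/s): [136.94, 136.94, 172.46, 180, 180, 180].

INTERFACE

Orientations are given as [roll, pitch, yaw] about the fixed x, y, z axes, in that order (R = Rz(yaw) Ry(pitch) Rx(roll)).
In Python, from plant import * gives the robot as it stands. The module is installed in compiled form; this text tells all that it offers.
- The arm moves only by the shell command python3 -m creep 'ROWS' [FORCE]. ROWS is a JSON object of lists of equal length, an entry for each row: "jaw": the closure, from -1 (fully open) to 1 (shut); "translation": the shift along the tool's x, y, z in m, a list of three; "roll": the turn about the tool's x in rad. A call has exactly 10 rows; each row shifts and turns the commanded pose from where the row before left it, along the tool's axes as they then stand; what a row does not reach is not made up. A row lasts 1/10 s, in which the tool goes at most 50 mm and 8.59 degrees, less where a joint would pass 70% of its speed; a pose out of reach is approached as far as the arm can. A call with a gripper value outside its range is refused whole. The fingers move at their own pace and stop on an object; FORCE is the grip in N (left out, the last holds). Time passes only in rows, so rows that do not move let the fingers close, or fill a call up. It gives the time, the measured TCP pose, the force and the opening at its end, in the units of the state.
- get_state(): the state, without advancing time (a new reading comes with each control period).
- capture(name): name is "scene" or "top" or "wrist"; returns a dict with "image" (400x640x3 uint8, red, green, blue), "fovy" (degrees; the focal length in pixels is half the picture's height over the tangent of half this angle, whatever the lens; pixels are square), "cx", "cy" (the principal point, pixels), "pose" (4x4, takes a point from camera to world coordinates); the wrist camera has in their place "tool_from_camera" (4x4, takes a point from camera to tool coordinates, whose origin is the TCP and whose axes are the tool frame's). Camera axes: x right, y up, looking along -z (the intrinsics and any distortion apply to the point x, -y, -z); pixel columns grow to the right and rows downward; lengths in m; the calibration is good to about 2 mm. A picture is of the moment at which its call begins: read the wrist's pose just before it. There is no depth.
- close_job(): hands the job in, once; it reports no verdict.
The state is a dict: "time_s": time; "joints": joint angles; "qd": joint speeds; "joint_torque": joint torques, N m; "tcp_pos": TCP position; "eef_rot": TCP orientation; "contact_force": force on the tool from outside, world axes, zero at the start; "moment": the same for the moment, N m; "gripper_width": finger opening in m.
Only numpy, scipy, OpenCV 4.12 (cv2) and the standard library are available. Lean on these libraries where they do the work, as an engineer would, in place of code of your own. Each camera call takes 0.05 s, during which the arm holds its last target.

TASK

Someone left the orange cover leaf of the garage-remote dock ajar: with the fingertips, swing it right over its spine, without flinging it, and press it down until it lies flat on the other side. Then press the blue button of the uncovered remote right down, let go and move clear. Only push and press: leave the remote seated in its recess, never lift it, and leave the box, jar, bowl and shoehorn where they are.

Things in the scene. Friction and masses are not known exactly. Their poses are not given: they have to be found in the camera images.
- dock: Fixed walnut dock, base plate 150 (x) by 200 (y) by 10 mm; origin: centre of its underside. The leaf's spine (hinge line) runs along its x axis over the origin, 38 mm up, between two brass knuckles 44 mm high at x = +-67. On the +y half a recess (floor 10, rim 18 mm up) holds the remote. Rest bars 35 mm high at y = +-88. Yaw within +-0.6 rad.
- leaf (a joint): Angle of the orange leaf, rad: 0 = flat over the remote (dock +y side), pi/2 upright, pi = flat on the -y side (stop). Rigid plate 120 mm along the spine, reaching 100 mm from the hinge line, 5 mm thick, centred on it, 90 g, brass bead 8 mm thick on its free edge. Stiff hinge (0.08 N m): stays wherever left, 1 to 2 N at the edge moves it; push it all the way down. Starts at 0.3 to 0.7.
- leaf_edge (a point): Centre of the bead in the middle of the leaf's free edge, 96 mm from the hinge line; moves with the leaf.
- remote: Loose white plastic garage remote 80 (x) by 40 (y) by 14 mm, about 70 g, lying in the dock's recess with about 2 mm play, centred at dock x = 0, y = +45 mm. Origin: centre of its underside, 10 mm above the dock's underside; z up.
- remote_button (a joint): Travel of the remote's blue button, m: 0 = out, 0.004 = fully down. Spring button, about 3.5 N at full travel, comes back by itself.
- button_top (a point): Centre of the top of the blue button, a disc of 18 mm diameter in the middle of the remote, standing 6 mm above the remote's face (30 mm above the dock's underside); it is pressed straight down.
- trinket_box: Bystander: loose stainless trinket box with a small press button, 70 by 90 by 34 mm, beyond the dock. Origin: centre of its underside.
- diffuser_jar: Bystander: loose frosted glass diffuser jar with closed stopper, 64 mm diameter, 90 mm high, beyond the dock. Origin: centre of its underside.
- catchall: Bystander: loose black ceramic catchall bowl, 110 mm across, 30 mm high, on the dock's -y side. Origin: centre of its underside.
- shoehorn: Bystander: loose wooden shoehorn, 160 mm long, up to 40 mm wide, 8 mm thick, lying between robot and dock. Origin: middle of its underside.
Mind the look-alikes: they are no part of the job. There is more than one size of the remote; the one meant has the size given above.

How it is judged:
By the outcome, as a careful person would: the job done as asked, in the order asked, and still so for the second after the job is handed in, with the robot touching nothing.
It also fails if it takes over 48 s, if anything falls off the work surface, if the arm or the gripper's body presses on something with over 40 N, if the wrist force passes 120 N, or if a joint passes its speed limit or range.

## Working session

There is one attempt and no reset: what is moved stays moved. The work goes in short steps, Python scripts to look and compute and a shell command to move; the robot and the scene stay as the last step left them, time stands still between calls to the robot, and variables do not carry over. Pictures are saved under pics/ and viewed, and the job is handed in when it is done.

```bash
mkdir -p pics; python3 - <<'E'
from plant import *
import cv2
print(get_state())
for n in ("scene","top","wrist"):
    c=capture(n); cv2.imwrite(f"pics/{n}0.png",c["image"][:,:,::-1])
    print(n,{k:v for k,v in c.items() if k!="image"})
E
```

```text
{'time_s': 0.0, 'joints': array([ 9.14510976e+01,  2.05914946e+01,  6.31825342e-01, -2.13553235e-02,
       -7.01344694e+01, -1.65076187e+01]), 'qd': array([-0.12471243,  0.05347042, -0.00924886,  0.03761371,  0.05202543,
        0.08443972]), 'joint_torque': array([-1.32245674e-03, -5.82712162e+01,  2.93047374e+01,  6.99739158e+00,
        7.02534409e-03, -1.61906514e-04]), 'tcp_pos': array([0.17522306, 0.65130447, 0.20520335]), 'eef_rot': array([  94.47121284,   89.90374392, -100.59258158]), 'contact_force': array([-0.5107266 , -0.13969201,  0.696543  ]), 'moment': array([ 0.02617991, -0.00252654, -0.0294526 ]), 'gripper_width': 0.0875998451534506}
scene {'fovy': 46.42383012779289, 'cx': 316.5993044623417, 'cy': 206.1153467832319, 'pose': array([[-0.41503949, -0.48225613,  0.77147343,  1.40823377],
       [ 0.90969418, -0.23311039,  0.34368014,  0.41928413],
       [ 0.01409662,  0.84444572,  0.53545561,  0.59866531],
       [ 0.        ,  0.        ,  0.        ,  1.        ]])}
top {'fovy': 44.74515356923107, 'cx': 328.18256179073796, 'cy': 195.53936688406841, 'pose': array([[ 2.73806458e-02,  9.83654046e-01, -1.77974770e-01,
         4.46222714e-01],
       [-9.99614690e-01,  2.77546488e-02, -3.88387566e-04,
         5.17972446e-02],
       [ 4.55758824e-03,  1.77916829e-01,  9.84034974e-01,
         1.08751794e+00],
       [ 0.00000000e+00,  0.00000000e+00,  0.00000000e+00,
         1.00000000e+00]])}
wrist {'fovy': 71.94420498089653, 'cx': 322.0749911763193, 'cy': 203.58825184239927, 'tool_from_camera': array([[-4.22330202e-04,  2.82029629e-01, -9.59405602e-01,
        -1.77571425e-01],
       [ 9.99999785e-01, -3.62987557e-04, -5.46904620e-04,
        -3.05989897e-04],
       [-5.02495603e-04, -9.59405627e-01, -2.82029415e-01,
        -7.57262786e-02],
       [ 0.00000000e+00,  0.00000000e+00,  0.00000000e+00,
         1.00000000e+00]])}
```

View pics/top0.png

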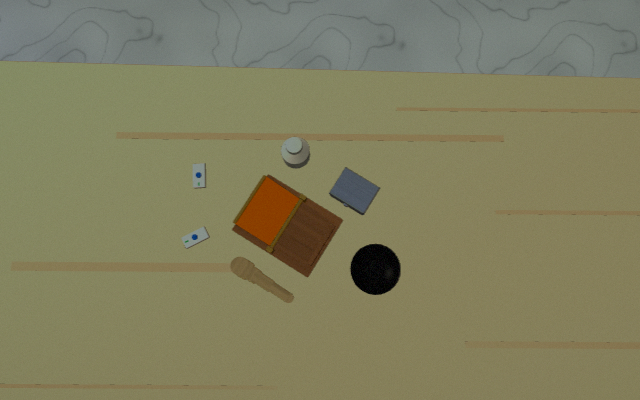

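View pics/scene0.png

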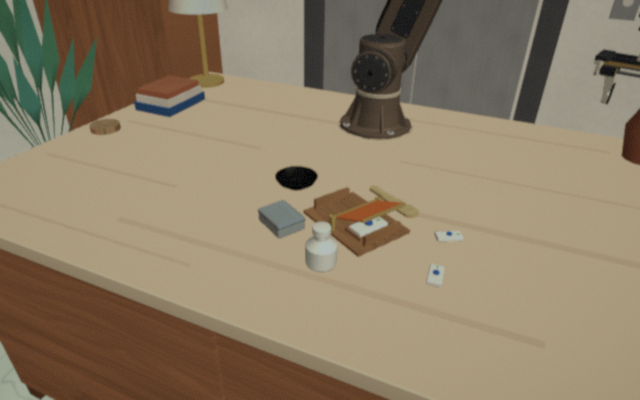

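The top view shows the dock at about (288,225) px, with the leaf over its upper-left half. The spine is near (287,222), with the bowl on the right, the shoehorn lower left and the decoy remotes on the left. I'll zoom in next.

```bash
python3 - <<'E'
import cv2
a=cv2.imread("pics/top0.png")[160:290,220:360]
cv2.imwrite("pics/topz.png",cv2.resize(a,None,fx=4.5,fy=4.5,interpolation=cv2.INTER_CUBIC))
a=cv2.imread("pics/scene0.png")[175:260,290:430]
cv2.imwrite("pics/scz.png",cv2.resize(a,None,fx=5.5,fy=5.5,interpolation=cv2.INTER_CUBIC))
E
```

```text
(no output)
```

View pics/topz.png

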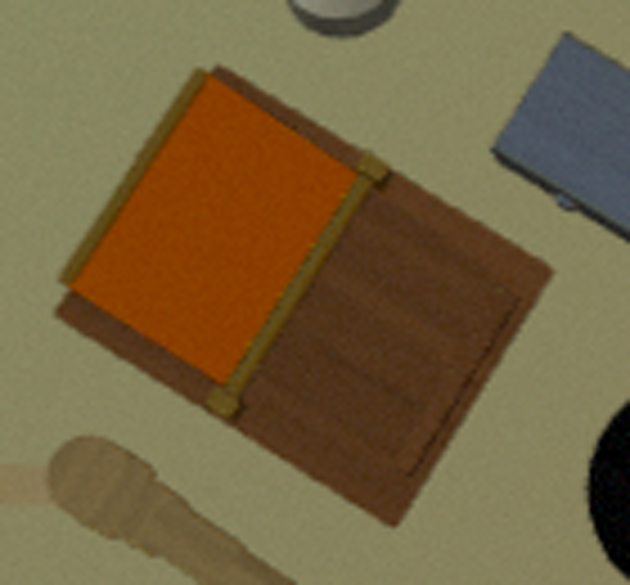

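View pics/scz.png

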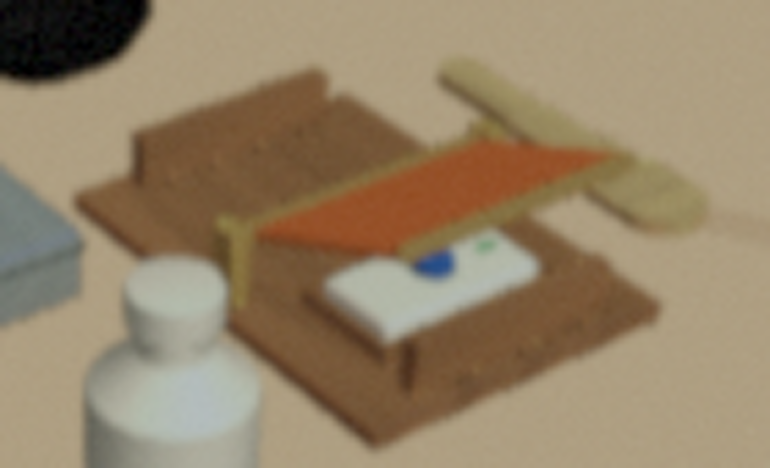

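```bash
cat > h.py <<'E'
import numpy as np
def proj(cam,P):
    P=np.atleast_2d(P); T=np.linalg.inv(cam["pose"]); q=P@T[:3,:3].T+T[:3,3]
    f=200/np.tan(np.radians(cam["fovy"])/2)
    return np.c_[cam["cx"]+f*q[:,0]/-q[:,2], cam["cy"]+f*-q[:,1]/-q[:,2]]
def dockR(yaw): c,s=np.cos(yaw),np.sin(yaw); return np.array([[c,-s,0],[s,c,0],[0,0,1]])
E
cat > fit.py <<'E'
from plant import *; from h import *
from scipy.optimize import least_squares
ct,cs=capture("top"),capture("scene")
zt=lambda u,v:((u+.5)/4.5-.5+220,(v+.5)/4.5-.5+160)
zs=lambda u,v:((u+.5)/5.5-.5+290,(v+.5)/5.5-.5+175)
T=[((75,-100,10),zt(553,270)),((-75,-100,8),zt(395,525)),((-75,100,8),zt(57,312)),((75,100,10),zt(218,68)),((67,0,44),zt(374,163)),((-67,0,44),zt(223,400)),(60,zt(204,74)),(-60,zt(67,282))]
S=[((75,-100,10),zs(78,203)),((75,100,8),zs(375,437)),((-75,100,10),zs(658,306)),((67,0,44),zs(235,222)),((-67,0,44),zs(485,128)),(60,zs(400,248)),(-60,zs(630,158))]
def res(p):
    x,y,yaw,th,dz=p; out=[]
    for c,L in((ct,T),(cs,S)):
        for o,uv in L:
            if isinstance(o,int): o=(o,96*np.cos(th),38+96*np.sin(th))
            w=dockR(yaw)@(np.array(o)/1000)+[x,y,dz]
            out.append(proj(c,w)[0]-uv)
    return np.concatenate(out)
r=least_squares(res,[.6,.15,-.5,.5,0],loss="soft_l1"); print(r.x); print(res(r.x).reshape(-1,2).round(1).tolist())
E
python3 fit.py
```

```text
[ 0.5734491   0.14196177 -0.52292304  0.43899105 -0.00058556]
[[0.4, -0.4], [0.0, 0.9], [-1.0, 0.6], [-0.4, -1.3], [-0.4, 0.6], [-0.1, 0.4], [0.2, -0.8], [-0.5, 0.8], [-1.5, -1.7], [-0.5, 0.6], [0.8, -0.4], [-0.9, 1.3], [0.2, 0.2], [-1.3, 0.9], [0.3, -0.7]]
```

```bash
cat >> h.py <<'E'
from scipy.spatial.transform import Rotation as Ro
D=np.array([.5734,.1420,0]); YAW=-.523
def tool(st): return Ro.from_euler("xyz",st["eef_rot"],degrees=True).as_matrix()
def rep(st,targets=()):
    R=tool(st); p=st["tcp_pos"]; d=dockR(YAW).T
    print("t",round(st["time_s"],2),"dock tcp mm",(d@(p-D)*1000).round(1),"jaw axis in dock",(d@R[:,1]).round(3),"toolz in dock",(d@R[:,2]).round(3),"F dock",(d@st["contact_force"]).round(2),"w",round(st["gripper_width"],4))
    for t in targets: print(t,"tool delta mm",(R.T@(dockR(YAW)@(np.array(t)/1000)+D-p)*1000).round(1))
E
python3 - <<'E'
from plant import *; from h import *
s=get_state(); R=tool(s); print(R.round(3)); rep(s)
j=dockR(YAW).T@R[:,1]; print("jaw angle in dock deg",np.degrees(np.arctan2(j[1],j[0])))
E
```

```text
[[-0.    -0.26  -0.966]
 [-0.001 -0.966  0.26 ]
 [-1.     0.001 -0.   ]]
t 0.25 dock tcp mm [-599.4  242.6  205.8] jaw axis in dock [ 0.257 -0.966  0.001] toolz in dock [-0.966 -0.257 -0.   ] F dock [ 0.6  -0.81 -0.33] w 0.0878
jaw angle in dock deg -75.09301308938628
```

```bash
python3 -m creep '{"jaw":[1,1,1,1,1,1,1,1,1,1],"translation":[[0,0,0],[0,0,0],[0,0,0],[0,0,0],[0,0,0],[0,0,0],[0,0,0],[0,0,0],[0,0,0],[0,0,0]],"roll":[-0.131,-0.131,-0.131,-0.131,-0.131,-0.131,-0.131,-0.131,-0.131,-0.131]}' 20
python3 - <<'E'
from plant import *; from h import *
rep(get_state(),[(0,135,200),(0,135,60)])
E
```

```text
time_s: 1.25
tcp_pos: [0.1753, 0.6517, 0.206]
eef_rot: [13.9, 90.0, -105.7]
contact_force: [-0.1, 0.2, 0.9]
gripper_width: 0.0132
t 1.25 dock tcp mm [-599.5  242.7  206. ] jaw axis in dock [1.    0.005 0.   ] toolz in dock [ 0.005 -1.     0.   ] F dock [-0.23  0.15  0.88] w 0.0132
(0, 135, 200) tool delta mm [  6.1 598.9 110.6]
(0, 135, 60) tool delta mm [146.1 598.9 110.6]
```

```bash
python3 -m creep '{"jaw":[1,1,1,1,1,1,1,1,1,1],"translation":[[0,0.025,0.004],[0,0.04,0.008],[0,0.04,0.008],[0,0.04,0.008],[0,0.04,0.008],[0,0.04,0.008],[0,0.04,0.008],[0,0.04,0.008],[0,0.04,0.008],[0,0.04,0.008]],"roll":[0,0,0,0,0,0,0,0,0,0]}'
python3 -m creep '{"jaw":[1,1,1,1,1,1,1,1,1,1],"translation":[[0,0.04,0.006],[0,0.04,0.006],[0,0.04,0.006],[0,0.04,0.006],[0,0.03,0.004],[0,0.02,0.004],[0,0.004,0.003],[0,0,0],[0,0,0],[0,0,0]],"roll":[0,0,0,0,0,0,0,0,0,0]}'
python3 - <<'E'
from plant import *; from h import *
import cv2
rep(get_state(),[(0,135,60),(0,115,60)])
cv2.imwrite("pics/w1.png",capture("wrist")["image"][:,:,::-1])
E
```

```text
time_s: 2.25
tcp_pos: [0.4718, 0.3922, 0.2063]
eef_rot: [-167.7, 90.0, 72.3]
contact_force: [0.8, -0.5, 0.1]
gripper_width: 0.0006
time_s: 3.25
tcp_pos: [0.638, 0.257, 0.2064]
eef_rot: [175.9, 90.0, 56.0]
contact_force: [-0.8, 0.2, -0.4]
gripper_width: 0.0
t 3.25 dock tcp mm [ -1.5 131.9 206.4] jaw axis in dock [1.    0.001 0.   ] toolz in dock [ 0.001 -1.    -0.   ] F dock [-0.75 -0.21 -0.43] w 0.0
(0, 135, 60) tool delta mm [146.4   1.5  -3.1]
(0, 115, 60) tool delta mm [146.4   1.5  16.9]
```

View pics/w1.png

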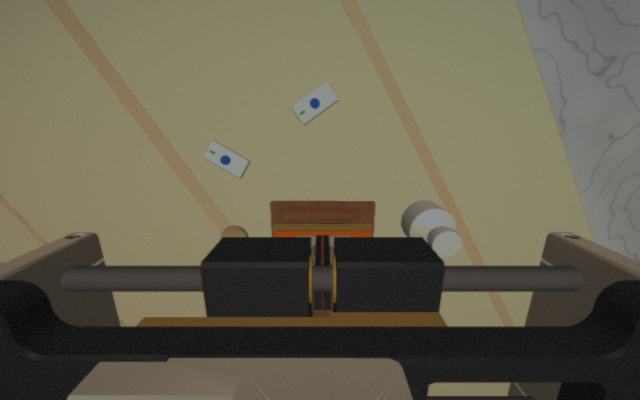

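The wrist view shows the leaf's bead at row 228, columns 272–375, centred in front of the fingers and matching the fit. I'll descend outside the free edge.

```bash
python3 -m creep '{"jaw":[1,1,1,1,1,1,1,1,1,1],"translation":[[0.01,0.0015,0],[0.02,0,0],[0.02,0,0],[0.02,0,0],[0.02,0,0],[0.02,0,0],[0.02,0,0],[0.012,0,0.002],[0.004,0,0.003],[0,0,0.003]],"roll":[0,0,0,0,0,0,0,0,0,0]}'
python3 - <<'E'
from plant import *; from h import *
import cv2
rep(get_state())
a=capture("scene")["image"][100:280,240:480,::-1]
cv2.imwrite("pics/s2.png",cv2.resize(a,None,fx=3,fy=3,interpolation=cv2.INTER_CUBIC))
E
```

```text
time_s: 4.3
tcp_pos: [0.6355, 0.2482, 0.0597]
eef_rot: [-18.2, 90.0, -138.2]
contact_force: [-0.1, -0.5, 0.5]
gripper_width: 0.0004
t 4.3 dock tcp mm [  0.8 123.1  59.7] jaw axis in dock [ 1. -0. -0.] toolz in dock [-0.    -1.     0.001] F dock [ 0.17 -0.43  0.46] w 0.0004
```

View pics/s2.png

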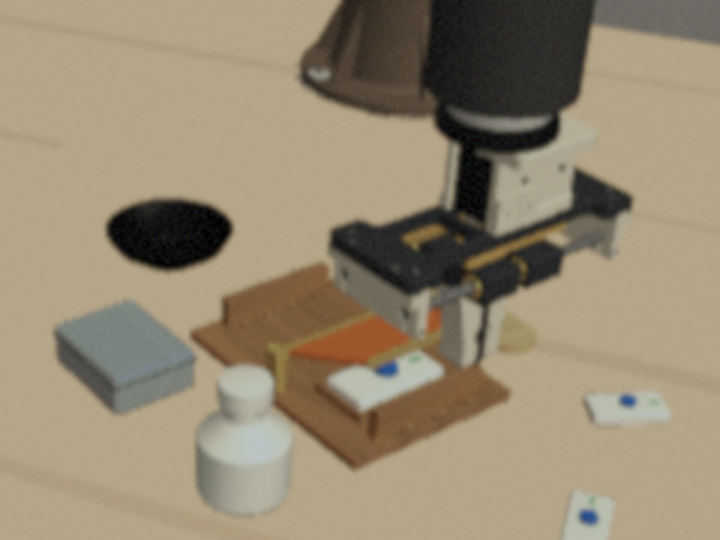

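Scene view: the fingers are outside the leaf edge at about (480,330) px in the crop, and the leaf is undisturbed. I'll start pushing along the arc.

```bash
python3 -m creep '{"jaw":[1,1,1,1,1,1,1,1,1,1],"translation":[[0,0,0.008],[0,0,0.008],[-0.002,0,0.006],[-0.005,0,0.003],[-0.006,0,0.003],[-0.006,0,0.004],[-0.006,0,0.005],[-0.006,0,0.005],[0,0,0],[0,0,0]],"roll":[0,0,0,0,0,0,0,0,0,0]}'
python3 - <<'E'
from plant import *; from h import *
import cv2
rep(get_state())
a=capture("scene")["image"][100:280,240:480,::-1]
cv2.imwrite("pics/s3.png",cv2.resize(a,None,fx=3,fy=3,interpolation=cv2.INTER_CUBIC))
E
```

```text
time_s: 5.35
tcp_pos: [0.615, 0.2121, 0.0914]
eef_rot: [160.0, 90.0, 40.0]
contact_force: [-0.3, -0.3, -0.4]
gripper_width: 0.0004
t 5.35 dock tcp mm [ 1.  81.5 91.4] jaw axis in dock [ 1.    -0.001  0.   ] toolz in dock [-0.001 -1.    -0.001] F dock [-0.08 -0.37 -0.41] w 0.0004
```

View pics/s3.png

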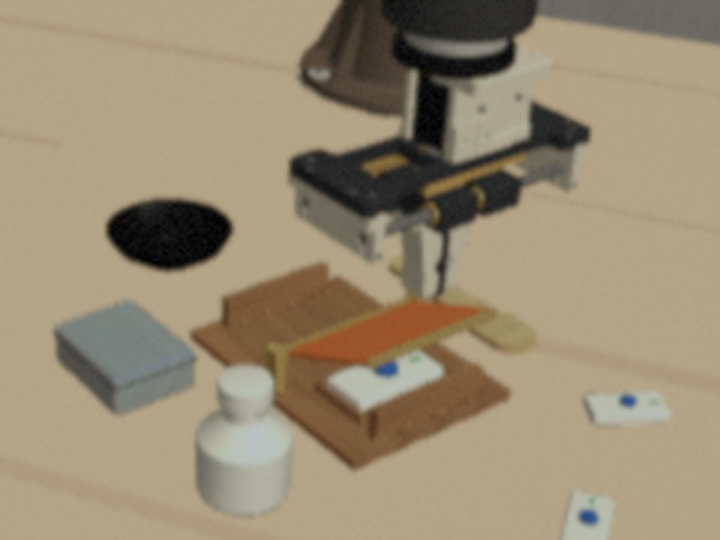

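The fingertip rode up over the bead and the leaf hasn't moved (its edge in the crop is still at about (370,358)–(490,310)). I'll back out and go in deeper, then push horizontally before rising.

```bash
python3 -m creep '{"jaw":[1,1,1,1,1,1,1,1,1,1],"translation":[[-0.006,0,0],[-0.006,0,-0.006],[0,0,-0.012],[0,0,-0.012],[0.012,0,-0.01],[0.016,0,0],[0.016,0,0],[0.01,0,0],[0,0,0.005],[0,0,0.005]],"roll":[0,0,0,0,0,0,0,0,0,0]}'
python3 -m creep '{"jaw":[1,1,1,1,1,1,1,1,1,1],"translation":[[0,0,0.002],[0,0,0.002],[0,0,0.002],[0,0,0.002],[0,0,0.002],[0,0,0.002],[0,0,0.002],[0,0,0.002],[0,0,0],[0,0,0]],"roll":[0,0,0,0,0,0,0,0,0,0]}'
python3 - <<'E'
from plant import *; from h import *
import cv2
rep(get_state())
a=capture("scene")["image"][100:280,240:480,::-1]
cv2.imwrite("pics/s4.png",cv2.resize(a,None,fx=3,fy=3,interpolation=cv2.INTER_CUBIC))
E
```

```text
time_s: 6.4
tcp_pos: [0.6298, 0.2379, 0.0487]
eef_rot: [-9.8, 90.0, -129.8]
contact_force: [0.4, -0.4, 0.3]
gripper_width: 0.0005
time_s: 7.4
tcp_pos: [0.6259, 0.23, 0.0522]
eef_rot: [161.4, 89.3, 41.5]
contact_force: [2.2, 14.5, 4.5]
gripper_width: 0.0003
t 7.4 dock tcp mm [  1.5 102.5  52.2] jaw axis in dock [1.    0.001 0.004] toolz in dock [ 0.001 -1.    -0.012] F dock [-5.29 13.65  4.49] w 0.0003
```

View pics/s4.png

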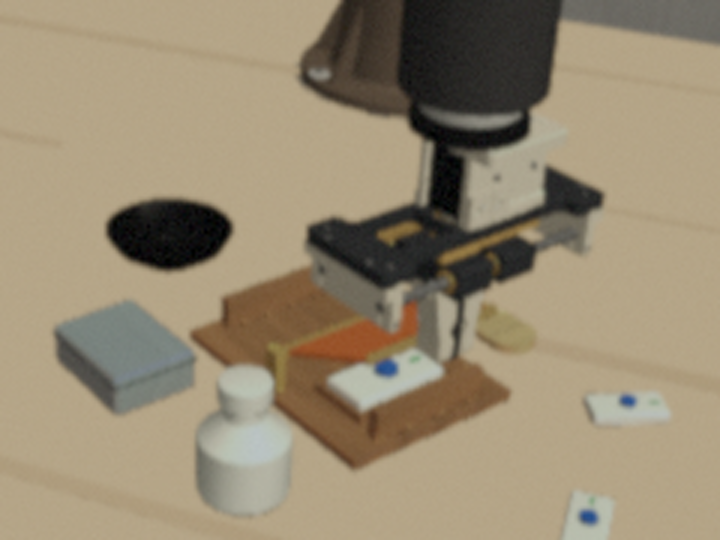

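Contact at dock y ≈ 102 with about 14 N: the push jams on friction. Rising while in contact should turn that friction into lift.

```bash
python3 -m creep '{"jaw":[1,1,1,1,1,1,1,1,1,1],"translation":[[-0.004,0,-0.002],[-0.005,0,0],[-0.005,0,0.002],[-0.005,0,0.003],[-0.005,0,0.004],[-0.005,0,0.004],[0,0,0],[0,0,0],[0,0,0],[0,0,0]],"roll":[0,0,0,0,0,0,0,0,0,0]}'
python3 - <<'E'
from plant import *; from h import *
import cv2
rep(get_state())
a=capture("scene")["image"][100:280,240:480,::-1]
cv2.imwrite("pics/s5.png",cv2.resize(a,None,fx=3,fy=3,interpolation=cv2.INTER_CUBIC))
E
```

```text
time_s: 8.45
tcp_pos: [0.6163, 0.2144, 0.0778]
eef_rot: [-17.4, 90.0, -137.4]
contact_force: [2.3, 2.5, 0.4]
gripper_width: 0.0004
t 8.45 dock tcp mm [ 1.  84.2 77.8] jaw axis in dock [ 1.    -0.001 -0.   ] toolz in dock [-0.001 -1.     0.001] F dock [0.8  3.31 0.43] w 0.0004
```

View pics/s5.png

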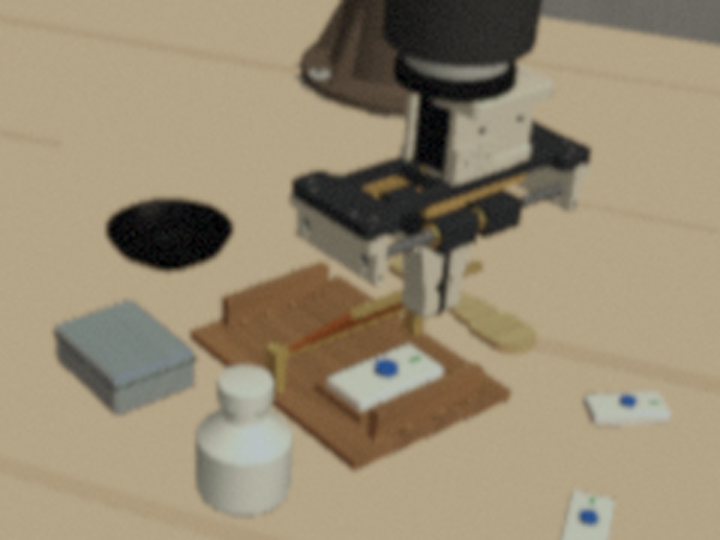

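It worked: the leaf is at about 0.77 rad and the remote is now visible, seated at (385,375). I'll continue along the arc.

```bash
python3 -m creep '{"jaw":[1,1,1,1,1,1,1,1,1,1],"translation":[[-0.005,0,0.005],[-0.0045,0,0.005],[-0.004,0,0.005],[-0.003,0,0.005],[-0.003,0,0.005],[-0.0025,0,0.005],[-0.002,0,0.005],[-0.0015,0,0.005],[-0.001,0,0.005],[-0.001,0,0.005]],"roll":[0,0,0,0,0,0,0,0,0,0]}'
python3 - <<'E'
from plant import *; from h import *
import cv2
rep(get_state())
a=capture("scene")["image"][100:280,240:480,::-1]
cv2.imwrite("pics/s6.png",cv2.resize(a,None,fx=3,fy=3,interpolation=cv2.INTER_CUBIC))
E
```

```text
time_s: 9.5
tcp_pos: [0.5912, 0.1711, 0.1058]
eef_rot: [102.9, 90.0, -17.1]
contact_force: [1.4, 0.3, 0.6]
gripper_width: 0.0006
t 9.5 dock tcp mm [  0.9  34.1 105.8] jaw axis in dock [ 1.    -0.001  0.   ] toolz in dock [-0.001 -1.    -0.   ] F dock [1.03 0.95 0.62] w 0.0006
```

View pics/s6.png

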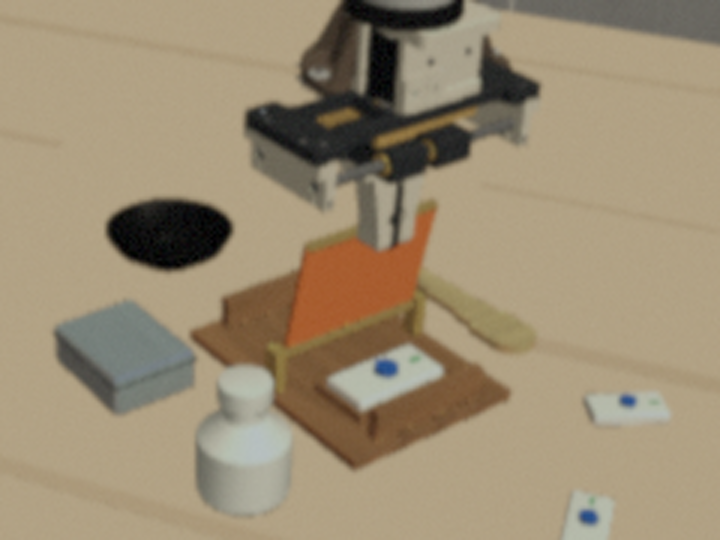

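```bash
python3 -m creep '{"jaw":[1,1,1,1,1,1,1,1,1,1],"translation":[[-0.001,0,0.005],[-0.001,0,0.005],[-0.001,0,0.005],[-0.001,0,0.005],[0,0,0.006],[0,0,0.006],[0,0,0.006],[0.001,0,0.006],[0.0015,0,0.006],[0.002,0,0.005]],"roll":[0,0,0,0,0,0,0,0,0,0]}'
python3 - <<'E'
from plant import *; from h import *
import cv2
rep(get_state())
a=capture("scene")["image"][100:280,240:480,::-1]
cv2.imwrite("pics/s7.png",cv2.resize(a,None,fx=3,fy=3,interpolation=cv2.INTER_CUBIC))
E
```

```text
time_s: 10.55
tcp_pos: [0.5637, 0.1233, 0.1051]
eef_rot: [88.2, 90.0, -31.8]
contact_force: [-0.6, -0.6, 0.6]
gripper_width: 0.0002
t 10.55 dock tcp mm [  0.9 -21.1 105.1] jaw axis in dock [ 1.    -0.001  0.   ] toolz in dock [-0.001 -1.     0.   ] F dock [-0.23 -0.78  0.6 ] w 0.0002
```

View pics/s7.png

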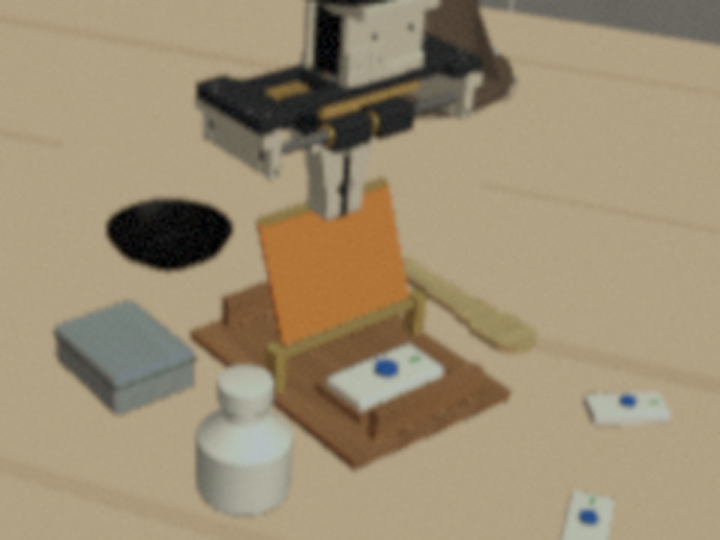

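```bash
python3 -m creep '{"jaw":[1,1,1,1,1,1,1,1,1,1],"translation":[[0.0035,0,0.004],[0.0035,0,0.004],[0.0045,0,0.0055],[0.0045,0,0.0055],[0.0055,0,0.0045],[0.0055,0,0.0045],[0.0065,0,0.0035],[0.0065,0,0.0035],[0.007,0,0.002],[0.007,0,0.002]],"roll":[0,0,0,0,0,0,0,0,0,0]}'
python3 - <<'E'
from plant import *; from h import *
import cv2
rep(get_state())
a=capture("scene")["image"][100:280,240:480,::-1]
cv2.imwrite("pics/s8.png",cv2.resize(a,None,fx=3,fy=3,interpolation=cv2.INTER_CUBIC))
E
```

```text
time_s: 11.6
tcp_pos: [0.5443, 0.0898, 0.0505]
eef_rot: [-27.1, 90.0, -147.1]
contact_force: [0.0, -0.2, 0.4]
gripper_width: 0.0001
t 11.6 dock tcp mm [  0.8 -59.8  50.5] jaw axis in dock [ 1.    -0.001 -0.   ] toolz in dock [-0.001 -1.     0.   ] F dock [ 0.12 -0.14  0.39] w 0.0001
```

View pics/s8.png

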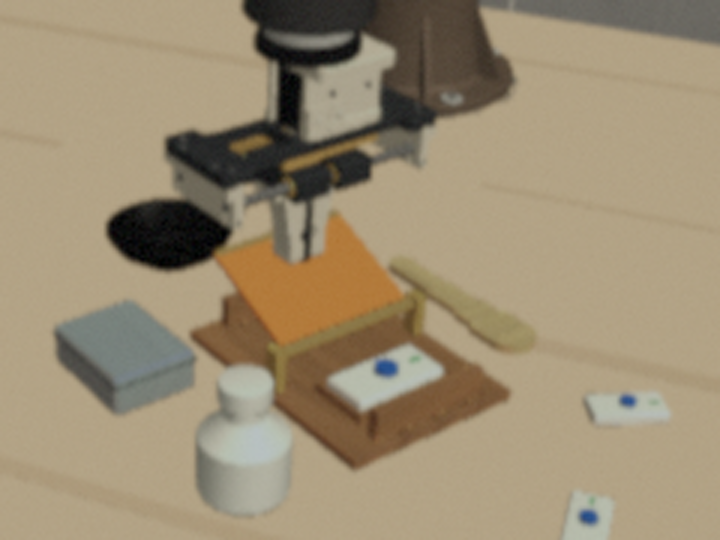

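```bash
python3 -m creep '{"jaw":[1,1,1,1,1,1,1,1,1,1],"translation":[[0.003,0,0.001],[0.003,0,0.001],[0.002,0,0],[0.001,0,0],[0.001,0,0],[0.0005,0,0],[0.0005,0,0],[0.0005,0,0],[0.0005,0,0],[0,0,0]],"roll":[0,0,0,0,0,0,0,0,0,0]}'
python3 - <<'E'
from plant import *; from h import *
import cv2
rep(get_state())
a=capture("scene")["image"][100:280,240:480,::-1]
cv2.imwrite("pics/s9.png",cv2.resize(a,None,fx=3,fy=3,interpolation=cv2.INTER_CUBIC))
E
```

```text
time_s: 12.65
tcp_pos: [0.5434, 0.0883, 0.0391]
eef_rot: [152.3, 90.0, 32.3]
contact_force: [0.3, 0.2, 0.0]
gripper_width: 0.0003
t 12.65 dock tcp mm [  0.9 -61.5  39.1] jaw axis in dock [ 1.    -0.001  0.   ] toolz in dock [-0.001 -1.    -0.   ] F dock [0.14 0.3  0.01] w 0.0003
```

View pics/s9.png

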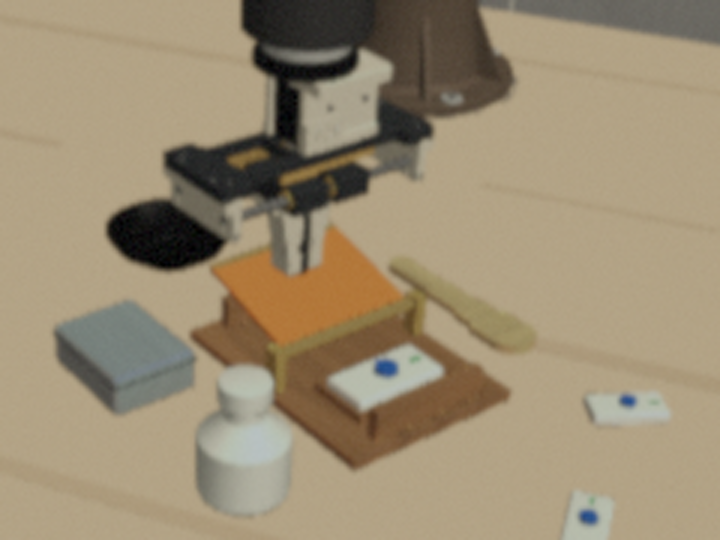

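The leaf is nearly flat, but there's no stop force yet. I'll keep pressing in small steps.

```bash
python3 -m creep '{"jaw":[1,1,1,1,1,1,1,1,1,1],"translation":[[0.0005,0,0],[0.0005,0,0],[0.0005,0,0],[0.0005,0,0],[0.0005,0,0],[0.0005,0,0],[0.0005,0,0],[0.0005,0,0],[0,0,0],[0,0,0]],"roll":[0,0,0,0,0,0,0,0,0,0]}'
python3 - <<'E'
from plant import *; from h import *
import cv2
rep(get_state())
a=capture("scene")["image"][150:260,280:420,::-1]
cv2.imwrite("pics/s10.png",cv2.resize(a,None,fx=5,fy=5,interpolation=cv2.INTER_CUBIC))
E
```

```text
time_s: 13.7
tcp_pos: [0.5434, 0.0883, 0.0351]
eef_rot: [-39.6, 90.0, -159.6]
contact_force: [-0.5, 0.0, -0.3]
gripper_width: 0.0002
t 13.7 dock tcp mm [  0.9 -61.5  35.1] jaw axis in dock [ 1.    -0.001 -0.   ] toolz in dock [-0.001 -1.     0.   ] F dock [-0.42 -0.24 -0.3 ] w 0.0002
```

View pics/s10.png

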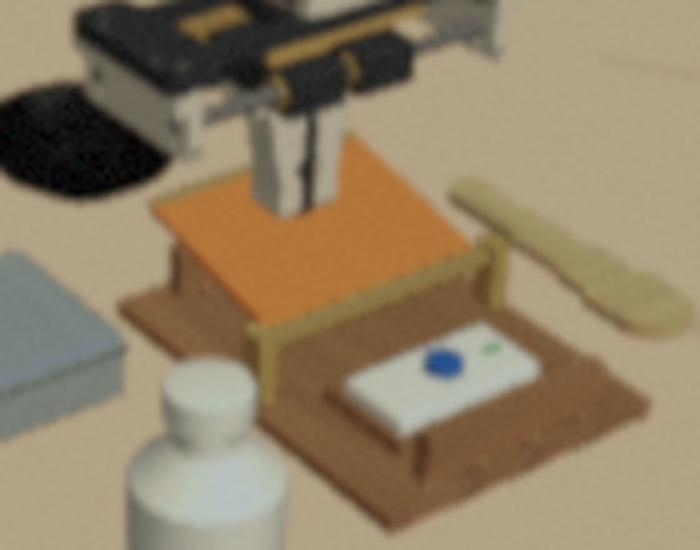

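```bash
python3 - <<'E'
from plant import *; from h import *
c=capture("scene")
for th in (2.4,2.6,2.8,2.9,3.0,3.14159):
    P=[dockR(YAW)@(np.array([x,r*np.cos(th),38+r*np.sin(th)])/1000)+D for x,r in((60,98),(-60,98),(60,8),(-60,8))]
    print(th,((proj(c,P)-[280,150])*5).round(0).tolist())
R=dockR(YAW); print("tip", (proj(c,[get_state()["tcp_pos"]])-[280,150])*5)
for o in((75,-100,10),(75,100,10),(-75,100,10),(67,0,44),(-67,0,44),(0,45,30)): print(o,((proj(c,R@(np.array(o)/1000)+D)-[280,150])*5).round(0))
E
```

```text
2.4 [[175.0, 136.0], [386.0, 66.0], [262.0, 320.0], [470.0, 239.0]]
2.6 [[159.0, 156.0], [368.0, 86.0], [260.0, 322.0], [469.0, 241.0]]
2.8 [[148.0, 183.0], [355.0, 112.0], [259.0, 324.0], [467.0, 243.0]]
2.9 [[145.0, 198.0], [350.0, 127.0], [259.0, 325.0], [467.0, 244.0]]
3.0 [[142.0, 214.0], [346.0, 143.0], [259.0, 326.0], [466.0, 245.0]]
3.14159 [[141.0, 239.0], [344.0, 167.0], [258.0, 328.0], [466.0, 247.0]]
tip [[290.44621606 241.0388498 ]]
(75, -100, 10) [[112. 298.]]
(75, 100, 10) [[387. 518.]]
(-75, 100, 10) [[650. 398.]]
(67, 0, 44) [[257. 330.]]
(-67, 0, 44) [[490. 239.]]
(0, 45, 30) [[442. 356.]]
```

The image says the leaf is at about 2.94 rad, and the visible fingertip sits about 12–15 mm above the reported TCP. That also explains the first slip over the bead. I'll keep descending and watch the force.

```bash
python3 -m creep '{"jaw":[1,1,1,1,1,1,1,1,1,1],"translation":[[0.001,0,0.001],[0.001,0,0.001],[0.001,0,0.001],[0.001,0,0],[0.001,0,0],[0.001,0,0],[0.001,0,0],[0.001,0,0],[0,0,0],[0,0,0]],"roll":[0,0,0,0,0,0,0,0,0,0]}'
python3 - <<'E'
from plant import *; from h import *
import cv2
rep(get_state())
a=capture("scene")["image"][150:260,280:420,::-1]
cv2.imwrite("pics/s11.png",cv2.resize(a,None,fx=5,fy=5,interpolation=cv2.INTER_CUBIC))
cv2.imwrite("pics/w11.png",capture("wrist")["image"][:,:,::-1])
E
```

```text
time_s: 14.8
tcp_pos: [0.5419, 0.0857, 0.0271]
eef_rot: [-62.7, 90.0, 177.3]
contact_force: [0.5, -0.5, 0.3]
gripper_width: 0.0005
t 14.8 dock tcp mm [  0.8 -64.5  27.1] jaw axis in dock [ 1. -0. -0.] toolz in dock [-0. -1.  0.] F dock [ 0.72 -0.21  0.33] w 0.0005
```

View pics/s11.png

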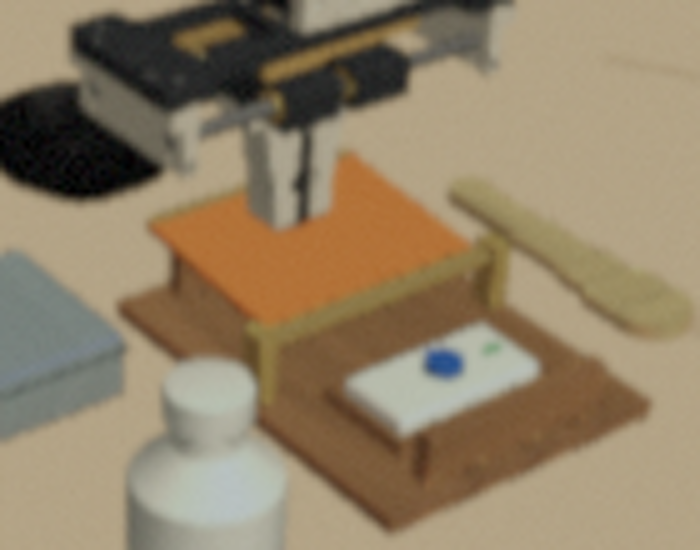

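View pics/w11.png

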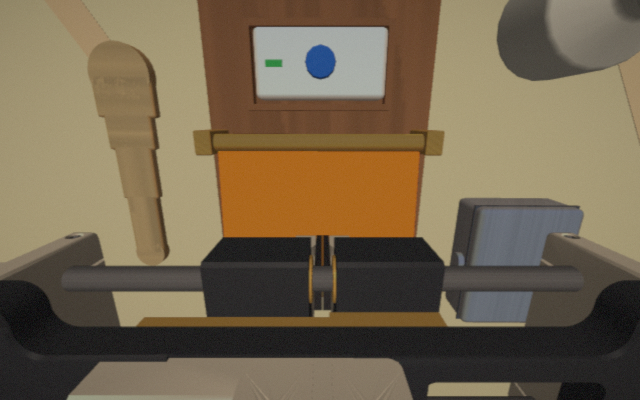

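```bash
python3 -m creep '{"jaw":[1,1,1,1,1,1,1,1,1,1],"translation":[[0.001,0,0.001],[0.001,0,0.001],[0.001,0,0.001],[0.001,0,0.001],[0.0005,0,0],[0.0005,0,0],[0.0005,0,0],[0.0005,0,0],[0,0,0],[0,0,0]],"roll":[0,0,0,0,0,0,0,0,0,0]}'
python3 - <<'E'
from plant import *; from h import *
import cv2
rep(get_state())
a=capture("scene")["image"][150:260,280:420,::-1]
cv2.imwrite("pics/s12.png",cv2.resize(a,None,fx=5,fy=5,interpolation=cv2.INTER_CUBIC))
E
```

```text
time_s: 15.9
tcp_pos: [0.5399, 0.0822, 0.0211]
eef_rot: [179.6, 90.0, 59.6]
contact_force: [-1.7, -0.4, 0.3]
gripper_width: 0.0003
t 15.9 dock tcp mm [  0.9 -68.5  21.1] jaw axis in dock [ 1.    -0.001  0.   ] toolz in dock [-0.001 -1.    -0.   ] F dock [-1.29 -1.25  0.3 ] w 0.0003
```

View pics/s12.png

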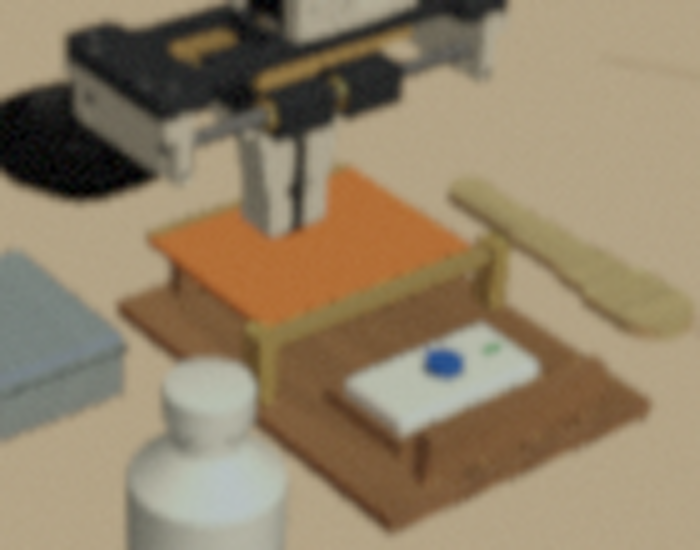

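```bash
python3 -m creep '{"jaw":[1,1,1,1,1,1,1,1,1,1],"translation":[[0.0005,0,0],[0.0005,0,0],[0.0005,0,0],[0.0005,0,0],[0.0005,0,0],[0.0005,0,0],[0,0,0],[0,0,0],[0,0,0],[0,0,0]],"roll":[0,0,0,0,0,0,0,0,0,0]}'
python3 - <<'E'
from plant import *; from h import *
rep(get_state())
E
```

```text
time_s: 16.95
tcp_pos: [0.5401, 0.0823, 0.0201]
eef_rot: [120.4, 89.9, 0.5]
contact_force: [-7.4, -0.4, 20.0]
gripper_width: 0.0005
t 16.95 dock tcp mm [  1.  -68.4  20.1] jaw axis in dock [1.    0.    0.001] toolz in dock [ 0. -1. -0.] F dock [-6.25 -4.06 19.97] w 0.0005
```

That's a firm stop at 20 N. I'll lift clear and check that the leaf lies flat.

```bash
python3 -m creep '{"jaw":[1,1,1,1,1,1,1,1,1,1],"translation":[[-0.002,0,0],[-0.006,0,0],[-0.01,0,0],[-0.01,0,0],[-0.01,0,-0.01],[-0.01,0,-0.02],[0,0,-0.025],[0,0,-0.025],[0,0,-0.02],[0,0,-0.01]],"roll":[0,0,0,0,0,0,0,0,0,0]}'
python3 - <<'E'
from plant import *; from h import *
import cv2
rep(get_state(),[(0,45,20)])
a=capture("scene")["image"][150:260,280:420,::-1]
cv2.imwrite("pics/s13.png",cv2.resize(a,None,fx=5,fy=5,interpolation=cv2.INTER_CUBIC))
a=capture("top")["image"][160:290,220:360,::-1]
cv2.imwrite("pics/t13.png",cv2.resize(a,None,fx=4.5,fy=4.5,interpolation=cv2.INTER_CUBIC))
E
```

```text
time_s: 17.95
tcp_pos: [0.5962, 0.1795, 0.0668]
eef_rot: [143.7, 89.9, 23.7]
contact_force: [-0.5, -0.8, 0.2]
gripper_width: 0.0003
t 17.95 dock tcp mm [ 1.  43.9 66.8] jaw axis in dock [1.    0.    0.001] toolz in dock [ 0.    -1.    -0.001] F dock [-0.07 -0.97  0.17] w 0.0003
(0, 45, 20) tool delta mm [46.8 -1.  -1.1]
```

View pics/s13.png

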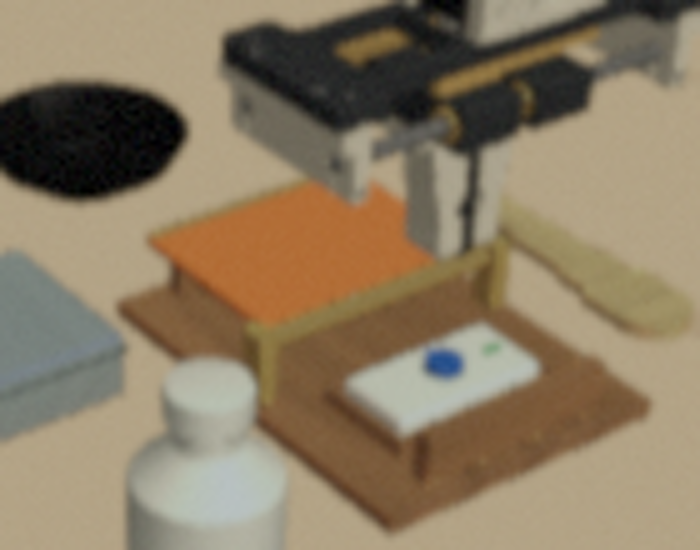

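View pics/t13.png

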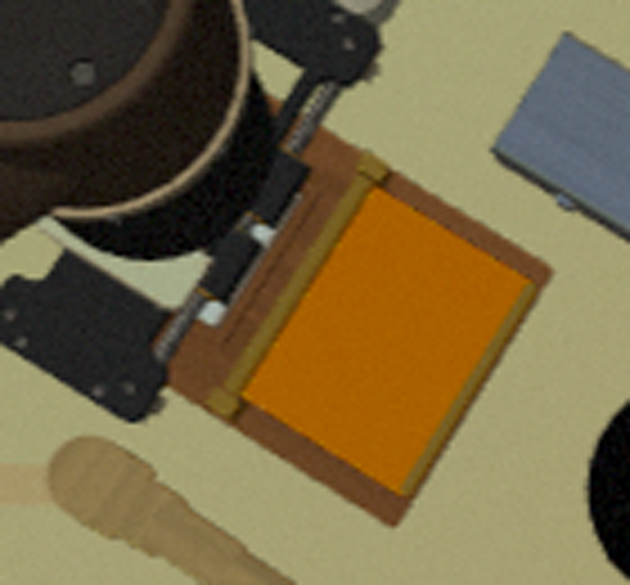

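The leaf is flat: in the scene crop its bead corner is at (150,240), with (141,239) predicted for pi, and the top view agrees. Next I'll locate the button using the scene and wrist pixels.

```bash
python3 - <<'E'
from plant import *; from h import *
c=capture("scene"); w=capture("wrist")
def ray(T,fovy,cx,cy,u,v,z):
    f=200/np.tan(np.radians(fovy)/2); d=T[:3,:3]@np.array([(u-cx)/f,-(v-cy)/f,-1]); o=T[:3,3]
    return o+d*(z-o[2])/d[2]
p=ray(c["pose"],c["fovy"],c["cx"],c["cy"],280+444/5-.5,150+362/5-.5,.030)
W=np.eye(4); W[:3,:3]=Ro.from_euler("xyz",[-62.7,90,177.3],degrees=True).as_matrix(); W[:3,3]=[.5419,.0857,.0271]
q=ray(W@w["tool_from_camera"],w["fovy"],w["cx"],w["cy"],320.5,62,.030)
for x in(p,q): print((dockR(YAW).T@(x-D)*1000).round(1))
q=ray(W@w["tool_from_camera"],w["fovy"],w["cx"],w["cy"],319,142,.041)
print("spine",(dockR(YAW).T@(q-D)*1000).round(1))
rep(get_state())
E
```

```text
[ 1.7 46.9 30. ]
[-0.5 45.1 30. ]
spine [-1.4  0.9 41. ]
t 18.15 dock tcp mm [ 0.7 41.  66.1] jaw axis in dock [ 1.    -0.001 -0.   ] toolz in dock [-0.001 -1.     0.001] F dock [ 0.61 -0.94  0.22] w 0.0004
```

```bash
python3 -m creep '{"jaw":[1,1,1,1,1,1,1,1,1,1],"translation":[[0.002,0,-0.002],[0.004,0,-0.003],[0.006,0,0],[0.006,0,0],[0.006,0,0],[0.006,0,0],[0.006,0,0],[0.006,0,0],[0.003,0,0],[0,0,0]],"roll":[0,0,0,0,0,0,0,0,0,0]}'
python3 - <<'E'
from plant import *; from h import *
import cv2
rep(get_state())
a=capture("scene")["image"][150:260,280:420,::-1]
cv2.imwrite("pics/s14.png",cv2.resize(a,None,fx=5,fy=5,interpolation=cv2.INTER_CUBIC))
E
```

```text
time_s: 19.15
tcp_pos: [0.5971, 0.1816, 0.0205]
eef_rot: [-28.9, 89.9, -148.9]
contact_force: [-0.3, -0.1, 0.3]
gripper_width: 0.0001
t 19.15 dock tcp mm [ 0.7 46.2 20.5] jaw axis in dock [ 1.    -0.001 -0.   ] toolz in dock [-0.001 -1.     0.001] F dock [-0.22 -0.27  0.29] w 0.0001
```

View pics/s14.png

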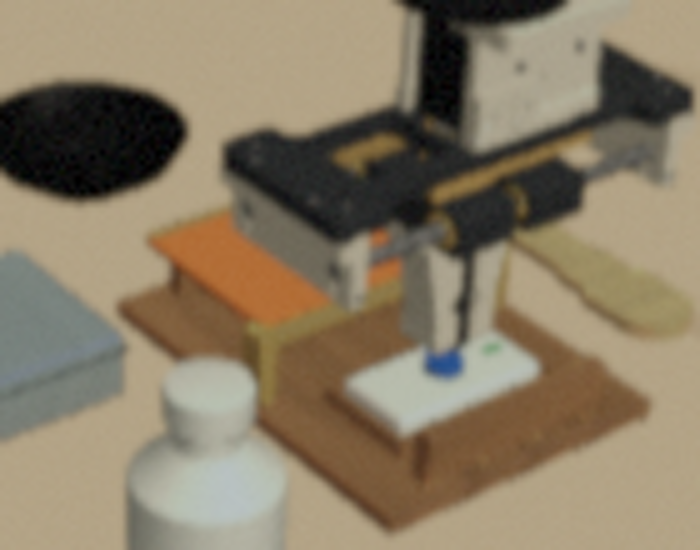

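The tip is about 10 mm above the blue button at (443,362). Before going lower I'll check the gripper body's clearance to the jar.

```bash
python3 - <<'E'
from plant import *; from h import *
c=capture("top")
f=200/np.tan(np.radians(c["fovy"])/2);T=c["pose"]
for u,v,z in((294,145,.09),(296,156,.04),(295,168,0.0)):
    d=T[:3,:3]@np.array([(u-c["cx"])/f,-(v-c["cy"])/f,-1]);o=T[:3,3];p=o+d*(z-o[2])/d[2]
    print((dockR(YAW).T@(p-D)*1000).round(0))
E
```

```text
[146.  68.  90.]
[137.  61.  40.]
[120.  56.   0.]
```

```bash
python3 -m creep '{"jaw":[1,1,1,1,1,1,1,1,1,1],"translation":[[0.003,-0.002,0],[0.003,0,0],[0.002,0,0],[0.001,0,0],[0.001,0,0],[0.001,0,0],[0.001,0,0],[0,0,0],[0,0,0],[0,0,0]],"roll":[0,0,0,0,0,0,0,0,0,0]}'
python3 - <<'E'
from plant import *; from h import *
rep(get_state())
E
```

```text
time_s: 20.25
tcp_pos: [0.5958, 0.1828, 0.0093]
eef_rot: [138.8, 90.0, 18.8]
contact_force: [-0.4, -0.4, 1.4]
gripper_width: 0.0003
t 20.25 dock tcp mm [-1.  46.6  9.3] jaw axis in dock [ 1.    -0.001  0.   ] toolz in dock [-0.001 -1.    -0.   ] F dock [-0.18 -0.51  1.35] w 0.0003
```

```bash
python3 -m creep '{"jaw":[1,1,1,1,1,1,1,1,1,1],"translation":[[0.0005,0,0],[0.0005,0,0],[0.0005,0,0],[0.0005,0,0],[0.0005,0,0],[0.0005,0,0],[0.0005,0,0],[0.0005,0,0],[0,0,0],[0,0,0]],"roll":[0,0,0,0,0,0,0,0,0,0]}'
python3 - <<'E'
from plant import *; from h import *
rep(get_state())
E
```

```text
time_s: 21.25
tcp_pos: [0.5958, 0.1829, 0.0058]
eef_rot: [128.0, 90.0, 8.0]
contact_force: [-2.1, -0.3, 8.4]
gripper_width: 0.0002
t 21.25 dock tcp mm [-1.  46.6  5.8] jaw axis in dock [ 1. -0.  0.] toolz in dock [-0. -1. -0.] F dock [-1.67 -1.26  8.36] w 0.0002
```

8.4 N is well above the 3.5 N spring, so the button has bottomed. I'll add a touch more to be sure, then look and release.

```bash
python3 -m creep '{"jaw":[1,1,1,1,1,1,1,1,1,1],"translation":[[0.0005,0,0],[0,0,0],[0,0,0],[0,0,0],[0,0,0],[0,0,0],[0,0,0],[0,0,0],[0,0,0],[0,0,0]],"roll":[0,0,0,0,0,0,0,0,0,0]}'
python3 - <<'E'
from plant import *; from h import *
import cv2
rep(get_state())
a=capture("scene")["image"][150:260,280:420,::-1]
cv2.imwrite("pics/s15.png",cv2.resize(a,None,fx=5,fy=5,interpolation=cv2.INTER_CUBIC))
E
python3 -m creep '{"jaw":[1,1,1,1,1,1,1,1,1,1],"translation":[[-0.002,0,0],[-0.004,0,0],[-0.008,0,0],[-0.015,0,0],[-0.02,0,0],[-0.025,0,0],[-0.025,0,0],[-0.025,0,0],[-0.02,0,0],[-0.01,0,0]],"roll":[0,0,0,0,0,0,0,0,0,0]}'
python3 -m creep '{"jaw":[1,1,1,1,1,1,1,1,1,1],"translation":[[-0.005,0,-0.01],[0,-0.01,-0.02],[0,-0.02,-0.025],[0,-0.03,-0.025],[0,-0.03,-0.025],[0,-0.03,-0.025],[0,-0.02,-0.02],[0,-0.01,-0.01],[0,0,0],[0,0,0]],"roll":[0,0,0,0,0,0,0,0,0,0]}'
python3 - <<'E'
from plant import *; from h import *
import cv2
rep(get_state())
a=capture("scene")["image"][150:260,280:420,::-1]
cv2.imwrite("pics/s16.png",cv2.resize(a,None,fx=5,fy=5,interpolation=cv2.INTER_CUBIC))
cv2.imwrite("pics/t16.png",capture("top")["image"][:,:,::-1])
E
```

```text
time_s: 22.25
tcp_pos: [0.5958, 0.1829, 0.0057]
eef_rot: [127.5, 90.0, 7.5]
contact_force: [-3.7, -1.0, 10.1]
gripper_width: 0.0005
t 22.25 dock tcp mm [-1.  46.6  5.7] jaw axis in dock [ 1. -0.  0.] toolz in dock [-0. -1. -0.] F dock [-2.75 -2.69 10.05] w 0.0005
time_s: 23.3
tcp_pos: [0.5964, 0.1832, 0.161]
eef_rot: [149.8, 89.8, 29.8]
contact_force: [-0.3, 0.6, -0.9]
gripper_width: 0.0007
time_s: 24.3
tcp_pos: [0.5453, 0.3965, 0.1624]
eef_rot: [-11.5, 89.9, -131.4]
contact_force: [-0.5, -0.6, -0.9]
gripper_width: 0.0006
t 24.3 dock tcp mm [-151.4  206.4  162.4] jaw axis in dock [ 1. -0. -0.] toolz in dock [-0.    -1.     0.002] F dock [-0.18 -0.78 -0.87] w 0.0006
```

View pics/s15.png

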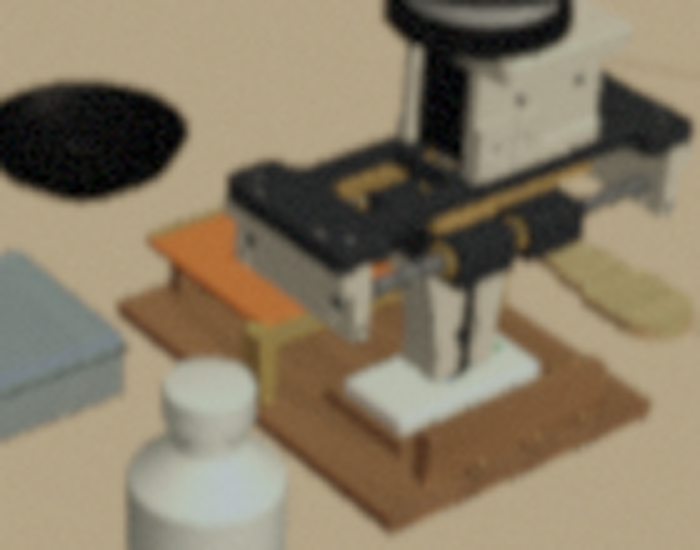

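View pics/s16.png

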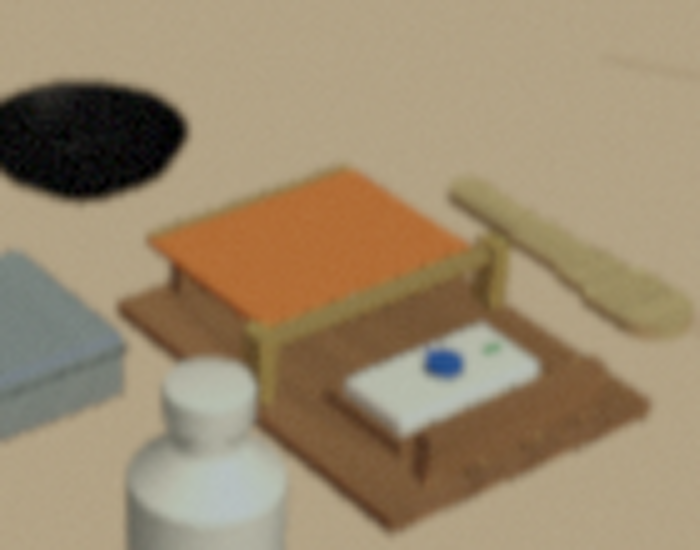

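View pics/t16.png

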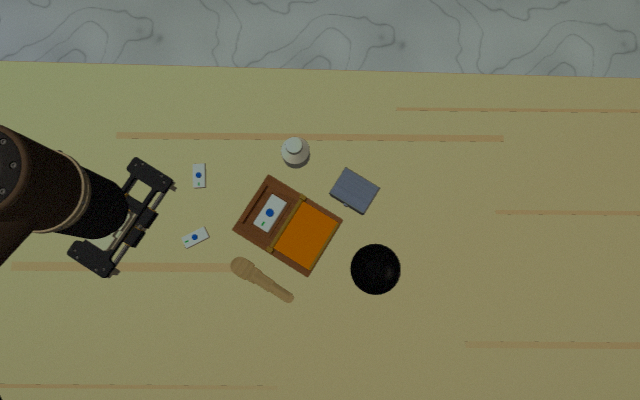

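```bash
python3 -c "
from plant import *
print(close_job())"
```

```text
the job is handed in; nothing more can be done
None
```

The leaf is swung right over and lies flat on the -y side, the blue button has been pressed right down and released, and the job is handed in at about 24 s. There was no verdict.

- **Leaf:** I pushed it over its spine with the closed fingertips at a steady pace, then pressed it down until it met a firm stop at about 20 N. In the last picture its free-edge corners are within about 2 pixels of where they should be at pi.
- **Button:** I pressed until the force reached about 10 N with no further travel, against a 3.5 N spring. The fingertip height then matched full travel to within about 1 mm. I then let go and moved about 0.26 m away.
- **Surroundings:** The last pictures show the remote in its recess with the button out again. The box, jar, bowl and shoehorn are where they were.

**What went wrong or disagreed:**
- **First push:** It slid over the bead without moving the leaf.
- **Second push:** It jammed at about 14 N until I added lift.
- **Fingertip height:** The visible fingertip sat about 20 mm higher than the reported TCP. I therefore set the press depths by force and pictures.

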